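# Sort the test-bench accessories into their trays

## Task

Clear up the bench after testing: put both check weights in the blue tray, both specimen holders in the red tray, and the loose orange-marked clamping jaw in the yellow tray beside the black-marked jaw already there. Each thing gets a bay to itself and is set down gently, standing upright flat on the bay's floor. Do not disturb the jaw that is already stored or the amber jar.

Things in the scene. Friction and masses are not known exactly. Their poses are not given: they have to be found in the camera images.
- steel_weight_center (a point): Silvery steel check weight, 0.28 to 0.44 kg, 66 mm high: a round body 40 mm in diameter and 28 mm high, a thin neck, and on top a round knob 24 mm in diameter from 38 to 66 mm above its foot, to be gripped. Starts upright on the bench. This point: on its axis, half-way up (33 mm above its foot); z is its axis, up.
- brass_weight_center (a point): Yellow brass check weight, 0.28 to 0.44 kg, 66 mm high: a round body 40 mm in diameter and 28 mm high, a thin neck, and on top a round knob 24 mm in diameter from 38 to 66 mm above its foot, to be gripped. Starts upright on the bench. This point: on its axis, half-way up (33 mm above its foot); z is its axis, up.
- black_holder_center (a point): First fabric-specimen holder with a black handle, about 0.12 kg, 60 mm high: a white disc 49 mm in diameter and 14 mm high with an upright round black handle 20 mm in diameter from 14 to 60 mm above its foot. Starts upright on the bench. This point: on its axis, half-way up (30 mm above its foot); z is its axis, up.
- green_holder_center (a point): Second fabric-specimen holder with a green handle, about 0.12 kg, 60 mm high: a white disc 49 mm in diameter and 14 mm high with an upright round green handle 20 mm in diameter from 14 to 60 mm above its foot. Starts upright on the bench. This point: on its axis, half-way up (30 mm above its foot); z is its axis, up.
- loose_jaw_center (a point): Loose aluminium clamping jaw, a plain upright block 40 mm along its x, 28 mm along its y, 54 mm high, about 0.16 kg, with an orange patch on its top. This point: its centre, 27 mm above its foot; z up. Starts standing on the bench among the other loose things, its yaw within 0.4 rad of the world's.
- stored_jaw_center (a point): Stored aluminium clamping jaw, a plain upright block 40 mm along its x, 28 mm along its y, 54 mm high, about 0.16 kg, with a black patch on its top. This point: its centre, 27 mm above its foot; z up. It already stands loose in the yellow tray's +y bay and must stay there.
- blue_tray: Blue plastic tray, fixed to the bench: 90 mm along its x, 172 mm along its y, walls 15 mm high and 4 mm thick, floor 4 mm thick. A wall across the middle (y = 0) makes two bays, each 82 mm (x) by 80 mm (y) inside, centred at x = 0, y = +42 mm and y = -42 mm. Origin: centre of the tray's underside, on the bench; z up; its yaw is within 0.25 rad of the world's. For the check weights; both bays empty.
- red_tray: Red plastic tray, fixed to the bench: 90 mm along its x, 172 mm along its y, walls 15 mm high and 4 mm thick, floor 4 mm thick. A wall across the middle (y = 0) makes two bays, each 82 mm (x) by 80 mm (y) inside, centred at x = 0, y = +42 mm and y = -42 mm. Origin: centre of the tray's underside, on the bench; z up; its yaw is within 0.25 rad of the world's. For the specimen holders; both bays empty.
- yellow_tray: Yellow plastic tray, fixed to the bench: 90 mm along its x, 172 mm along its y, walls 15 mm high and 4 mm thick, floor 4 mm thick. A wall across the middle (y = 0) makes two bays, each 82 mm (x) by 80 mm (y) inside, centred at x = 0, y = +42 mm and y = -42 mm. Origin: centre of the tray's underside, on the bench; z up; its yaw is within 0.25 rad of the world's. For the jaws; the +y bay holds the stored jaw, the -y bay is empty.
- jar_center (a point): Amber glass jar with a white cap, 48 mm in diameter, 72 mm high, loose on the bench at the far left of the work; not to be disturbed. This point: half-way up, 36 mm above its foot.
Mind the look-alikes: they are no part of the job. Leave any green or purple look-alike of the part that bears stored_jaw_center alone.

How it is judged:
By the outcome, as a careful person would: the job done as asked, in the order asked, and still so for the second after the job is handed in, with the robot touching nothing.
It also fails if it takes over 128 s, if anything falls off the work surface, if the arm or the gripper's body presses on something with over 40 N, if the wrist force passes 120 N, or if a joint passes its speed limit or range.

## Robot

A 7-joint arm with a two-finger parallel gripper is mounted at the origin on the work surface. World frame = base frame: x ahead of the robot, y to its left, z up, the work surface at z = 0. Lengths are in m, angles in rad, forces in N, time in s.
With the tool pointing down it reaches from about 0.425 to 0.825 m from the base axis. Payload 3.6 kg.
Tool frame: the origin (TCP) lies where the fingers leave the gripper's body, on its centre line; the fingertips stand 73 mm ahead of it and the grasp point (between the pads) lies 54 mm ahead of it; z points along the fingers, y is the line along which they close (so a half turn about z gives the same grasp; the last joint's range is limited). The gripper opens to 85 mm and grips with 20 to 120 N. Pads are 22 mm wide; open, the fingers measure 114 mm over their backs; the gripper's body (76 mm by 85 mm) begins 54 mm behind the grasp point. The pads swing forward as they close: fully open they stand 13 mm farther back than shut.
Start: joints at [-1.367, 0.615, -0.013, 1.423, 0.008, 1.103, -0.04], TCP at [0.148, 0.633, 0.304] pointing down, gripper open.
Joint ranges: [-3.12, 3.12], [-0.3, 2.06], [-1.34, 1.32], [0.26, 2.42], [-1.36, 4.5], [0.01, 1.98], [-2.84, 2.84]. Speed limits (rad/s): [2.79, 2.79, 3.14, 3.14, 3.14, 3.14, 3.14].

## Interface

Orientations are given as a unit quaternion [x, y, z, w].
In Python, from station import arm, snapshot, camera_info, ticket gives the robot as it stands. Calls block until the motion is done:
- arm.movep(position, orientation): joint-space move of the TCP to a pose.
- arm.line_to(position, velocity=0.15, ori=None): straight line of the TCP; ori=None keeps the orientation; velocity is the mean speed in m/s.
- arm.move_j(angles): joint-space move.
- arm.move_gripper(opening, effort=None): opening from 0.0 (shut) to 1.0 (fully open); effort is the grip in N (None keeps the last); returns when the fingers have stopped.
- arm.pause(seconds).
- arm.ik(position, orientation): joint angles nearest the present ones, or None.
- snapshot(name): name is "side" or "top" or "wrist"; returns the picture (384x512x3 uint8, blue, green, red); there is no depth.
- camera_info(name): a dict with "fx", "fy", "cx", "cy" (pixels), "R" (3x3) and "t" (3): a world point X has camera coordinates R X + t; the wrist camera has in their place "T_tool_cam" (4x4, takes a point from camera to tool coordinates, whose origin is the TCP and whose axes are the flange's). Camera axes: x right, y down, z forward; pixel columns grow to the right and rows downward; lengths in m; the calibration is good to about 2 mm. A picture is of the moment at which its call begins: read the wrist's pose just before it. camera_info takes no time and is no camera call.
A pose or a line that the arm cannot do raises arm.MotionError and nothing moves.
- ticket.finish_job(): hands the job in; it is judged then, once.
Readings, each from a call of its own:
- arm.read_time(): time.
- arm.read_joint_positions(): joint angles.
- arm.read_dq(): joint speeds.
- arm.read_effort(): joint torques, N m.
- arm.read_tool_pos(): TCP position.
- arm.read_eef_rot(): TCP orientation.
- arm.read_ft_force(): force on the tool from outside, world axes, zero at the start.
- arm.read_wrist_torque(): the same for the moment, N m.
- arm.read_opening(): opening from 0.0 (shut) to 1.0 (fully open).
- arm.read_finger_force(): force on a finger pad.
Only numpy, scipy, OpenCV 4.12 (cv2) and the standard library are available. Lean on these libraries where they do the work, as an engineer would, in place of code of your own. Each camera call takes 0.05 s, during which the arm holds its last target. There are 200 camera calls.

## Working session

There is one attempt and no reset: what is moved stays moved. The work goes in short steps, each a Python script; the robot and the scene stay as the last script left them, time stands still between calls to the robot, and variables do not carry over. Pictures are saved under pics/ and viewed, at most 14 in all, crops included, and the job is handed in when it is done.

```bash
ls; mkdir -p pics; python3 - <<'E'
from station import arm, snapshot, camera_info
import cv2
for n in("top","side"):
    cv2.imwrite(f"pics/{n}0.png",cv2.resize(snapshot(n),(800,600),interpolation=cv2.INTER_CUBIC)); i=camera_info(n); print(n,i)
print(camera_info("wrist"),arm.read_time(),arm.read_eef_rot(),arm.read_tool_pos())
E
```

```text
pics
top {'fx': 350.3033815517575, 'fy': 350.3033815517575, 'cx': 256.7727612956775, 'cy': 193.56714084201792, 'R': array([[-0.00107046, -0.9998556 , -0.01696004],
       [-0.99855013,  0.00198153, -0.05379319],
       [ 0.05381903,  0.01687786, -0.99840806]]), 't': array([0.06321186, 0.5384573 , 1.10273398])}
side {'fx': 499.19389253510127, 'fy': 499.19389253510127, 'cx': 253.00152169729176, 'cy': 193.33340571898484, 'R': array([[ 0.89910441, -0.43731233,  0.01921442],
       [-0.29115073, -0.63022373, -0.71975642],
       [ 0.32686774,  0.64154188, -0.69396073]]), 't': array([-0.43439926,  0.22830931,  1.16113981])}
{'fx': 335.12522675571176, 'fy': 335.12522675571176, 'cx': 261.16071530986466, 'cy': 194.61237019997515, 'T_tool_cam': array([[-1.74305038e-04, -9.52214572e-01, -3.05429826e-01,
         7.85527222e-02],
       [ 9.99999389e-01,  1.67425572e-04, -1.09265688e-03,
         9.40441072e-04],
       [ 1.09158057e-03, -3.05429830e-01,  9.52213961e-01,
        -6.97083389e-02],
       [ 0.00000000e+00,  0.00000000e+00,  0.00000000e+00,
         1.00000000e+00]])} 0.1 [ 1.14575206e-01  9.93413919e-01 -1.13822863e-03 -1.07694781e-04] [0.14792339 0.6324249  0.30286208]
```

View pics/top0.png

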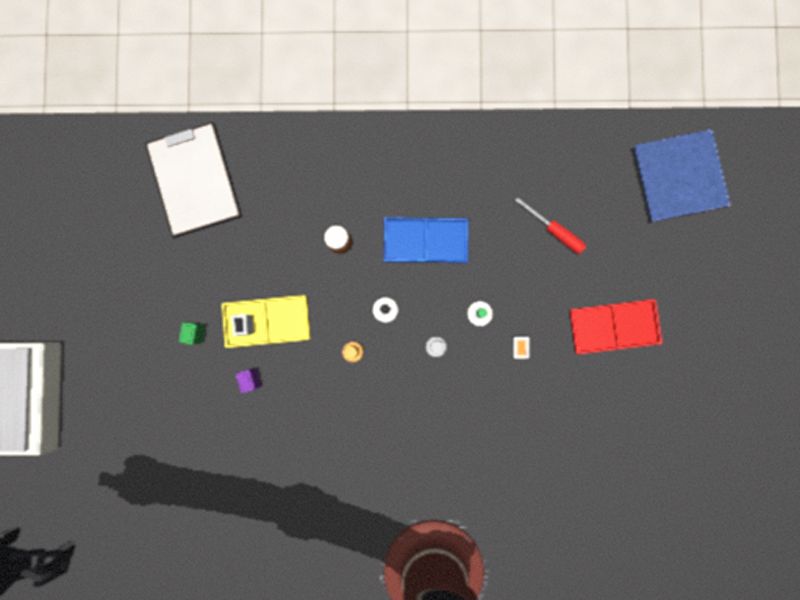

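View pics/side0.png

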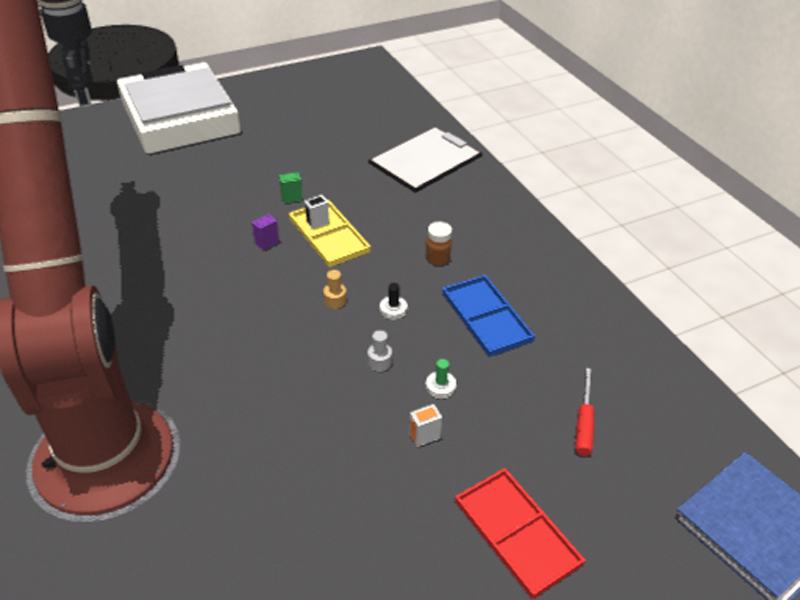

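The top view, at 800x600, shows:
- **Weights:** steel (436,347), brass (352,352).
- **Holders:** black (385,309), green (480,313).
- **Jar:** (337,238).
- **Trays:** blue (426,240), red (616,326), yellow (266,321).
- **Jaw candidates:** orange-marked block (521,348), black-marked block in the yellow tray (242,324), green block (191,333), purple block (248,380).

The loose jaw is the one at (521,348), because it is the only one with an orange patch. I'll confirm that in enlarged crops.

```bash
python3 - <<'E'
from station import snapshot
import cv2
im=snapshot("top"); cv2.imwrite("pics/rawtop.png",im)
for k,x0 in(("L",135),("R",280)):
    c=im[130:260,x0:x0+150]
    cv2.imwrite(f"pics/top{k}.png",cv2.resize(c,None,fx=4.6,fy=4.6,interpolation=cv2.INTER_CUBIC))
E
```

```text
(no output)
```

View pics/topL.png

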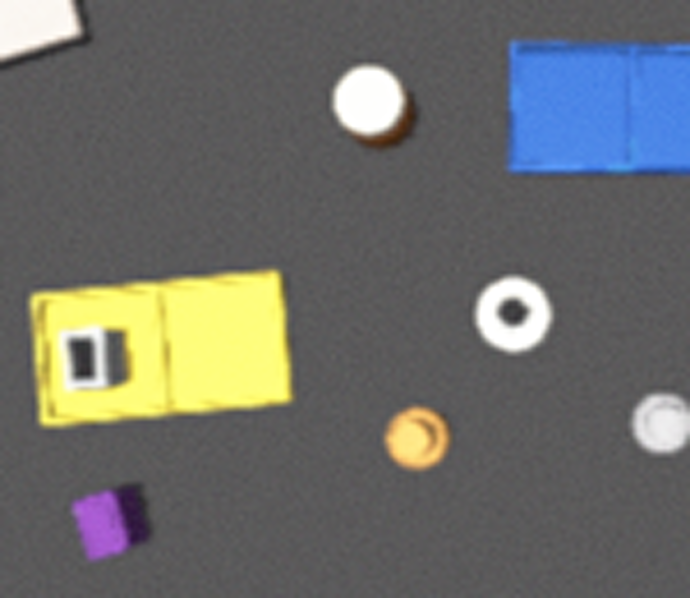

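View pics/topR.png

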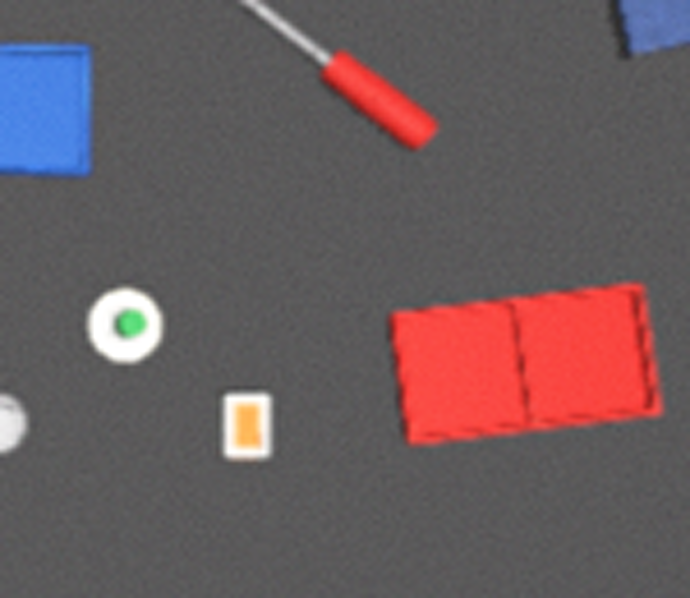

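The crops confirm it: the orange-patched block at right crop (248,426) is the loose jaw. The black-patched block stands in the yellow tray, and purple/green are decoys. Next I'll turn these pixels into positions.

```bash
cat >h.py <<'E'
from station import arm, snapshot, camera_info, ticket
import numpy as np, json
def back(ci,uv,z):
    R,t=np.array(ci["R"]),np.array(ci["t"])
    d=R.T@[(uv[0]-ci["cx"])/ci["fx"],(uv[1]-ci["cy"])/ci["fy"],1]; c=-R.T@t
    return (c+d*(z-c[2])/d[2])
def wristinfo():
    from scipy.spatial.transform import Rotation as Ro
    ci=dict(camera_info("wrist")); T=np.eye(4); T[:3,:3]=Ro.from_quat(arm.read_eef_rot()).as_matrix(); T[:3,3]=arm.read_tool_pos()
    M=np.linalg.inv(T@ci["T_tool_cam"]); ci["R"]=M[:3,:3]; ci["t"]=M[:3,3]; return ci
def quat(psi): return [np.sin(-psi/2),np.cos(-psi/2),0,0]   # tool down, closing line at psi from world y
E
python3 - <<'E'
from h import *
ci=camera_info("top")
P=lambda s,u,v,z: back(ci,((135 if s=="L" else 280)+(u+.5)/4.6-.5,130+(v+.5)/4.6-.5),z)
for n,a in dict(steel=("L",661,423,.04),brass_body=("L",418,438,.02),brass_knob=("L",411,438,.066),black=("L",513,314,.01),blackh=("L",513,311,.06),
 green=("R",125,325,.01),greenh=("R",131,322,.06),jaw=("R",248,426,.054),jar=("L",370,101,.072),stored=("L",83,357,.058),sj1=("L",65,330,.058),sj2=("L",68,387,.058)).items(): print(n,P(*a).round(4))
for n,c in dict(yellow=[("L",30,293),("L",280,270),("L",292,402),("L",43,426)],blue=[("L",510,41),("R",92,44),("R",91,176),("L",510,171)],red=[("R",391,313),("R",643,284),("R",661,413),("R",409,444)]).items():
    q=np.array([P(*k,.012) for k in c]); m=q.mean(0); d=q[0]+q[3]-q[1]-q[2]; yaw=np.arctan2(-d[0],d[1]); L=np.linalg.norm(d)/2
    y=np.array([-np.sin(yaw),np.cos(yaw)]); print(n,m.round(4),round(yaw,3),L.round(4),"+y",(m[:2]+.042*y).round(4),"-y",(m[:2]-.042*y).round(4))
E
```

```text
steel [ 0.4501 -0.0048  0.04  ]
brass_body [0.4394 0.1615 0.02  ]
brass_knob [0.441  0.1613 0.066 ]
black [0.5251 0.0966 0.01  ]
blackh [0.525  0.0942 0.06  ]
green [ 0.5171 -0.0973  0.01  ]
greenh [ 0.5174 -0.095   0.06  ]
jaw [ 0.4483 -0.1726  0.054 ]
jar [0.6642 0.1887 0.072 ]
stored [0.4948 0.3821 0.058 ]
sj1 [0.5129 0.3945 0.058 ]
sj2 [0.4748 0.3919 0.058 ]
yellow [0.502 0.342 0.012] 0.092 0.1753 +y [0.4981 0.3838] -y [0.5058 0.3002]
blue [0.6691 0.0119 0.012 ] -0.02 0.1737 +y [0.67   0.0538] -y [ 0.6683 -0.0301]
red [ 0.4901 -0.3725  0.012 ] 0.118 0.1743 +y [ 0.4852 -0.3308] -y [ 0.495  -0.4142]
```

```bash
python3 - <<'E'
from h import *
import cv2
for p,y in (([.45,-.005,.3],0),([.49,-.414,.2],.118),([.506,.3,.2],.09),([.67,.054,.2],0),([.448,-.173,.1],0)): print(arm.ik(p,quat(y)))
arm.movep([.448,-.005,.3],quat(0)); arm.move_gripper(0.7)
print(arm.read_time(),arm.read_joint_positions(),arm.read_tool_pos())
ci=wristinfo(); im=snapshot("wrist"); cv2.imwrite("pics/w1.png",cv2.resize(im,(800,600)))
for p in ([.45,-.005,.066],[.525,.095,.06],[.5172,-.096,.06],[.4483,-.1726,.054],[.44,.1613,.066]):
    c=ci["R"]@p+ci["t"]; print((c[:2]/c[2]*ci["fx"]+[ci["cx"],ci["cy"]])*800/512)
E
```

```text
[-0.2561067   0.32176247  0.28968063  1.98385813 -0.12030478  0.85212008
  1.66968765]
[ 0.42247161  0.74275676  0.43169251  1.57641559 -0.3683619   0.90408596
  2.67271631]
[-0.53126375  0.63620431 -0.06565721  1.72658836  0.05542373  0.78059879
  1.03729586]
[-1.13714933e-01  7.50208811e-01  1.41387047e-03  1.46894761e+00
 -1.20937677e-03  9.22437078e-01  1.45884602e+00]
[ 0.41212253  0.68823598 -0.13264253  2.09241372  0.23176847  0.37440128
  1.6640011 ]
3.0333 [-0.25844942  0.31890192  0.29146817  1.98859909 -0.12015644  0.85030421
  1.66968449] [ 0.44804162 -0.00485601  0.29998119]
[406.73799143 277.00186201]
[559.85345271 385.80644005]
[266.69018484 374.77064752]
[136.57275429 269.29197304]
[687.17530411 260.78457794]
```

View pics/w1.png

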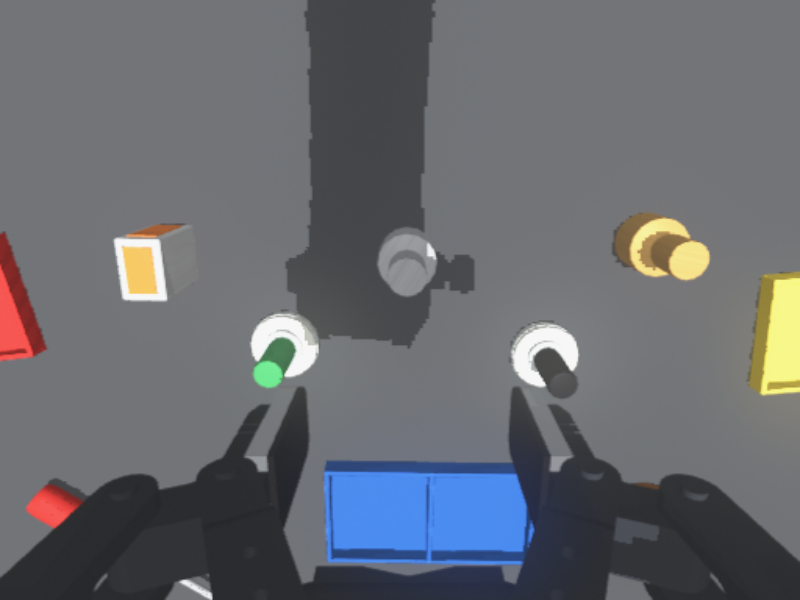

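The wrist view agrees with the top-view positions to about 3 mm: steel (407,276), black (564,384), green (268,373), jaw patch (141,270), brass (688,260). I'm starting with the steel weight.

```bash
cat >>h.py <<'E'
H=.23
def pick_place(src,dst,g,psi0,psi1,effort,op=.7):
    """g: grasp height above foot"""
    z=g+.054; Q0,Q1=quat(psi0),quat(psi1)
    arm.movep([*src,H],Q0); arm.move_gripper(op)
    arm.line_to([*src,z+.03],.2); arm.line_to([*src,z],.08)
    arm.move_gripper(0.0,effort)
    print("grip",round(arm.read_opening(),3),arm.read_finger_force())
    p0=arm.read_tool_pos()
    arm.line_to([*src,z+.02],.05); arm.line_to([*src,H],.2); 
    print("held",round(arm.read_opening(),3),arm.read_finger_force(),np.round(arm.read_ft_force(),2))
    arm.line_to([*dst,H],.22,Q1)
    arm.line_to([*dst,z+.03],.2); arm.line_to([*dst,z+.009],.06); arm.pause(.2)
    f0=arm.read_ft_force()[2]
    for k in np.arange(.007,.0005,-.001):
        arm.line_to([*dst,z+k],.02); f=arm.read_ft_force()[2]-f0
        if f>1.0: break
    print("down",round(k,4),round(f,2),np.round(arm.read_tool_pos(),4))
    arm.move_gripper(min(1,op),20)
    arm.line_to([*dst,z+.04],.08); arm.line_to([*dst,H],.25)
    print("t",arm.read_time())
E
python3 - <<'E'
from h import *
import cv2
ci=wristinfo()
q=[back(ci,((u+.5)*.64-.5,(v+.5)*.64-.5),.054) for u,v in((116,240),(163,237),(165,299),(123,300))]
print(np.round(q,4),np.mean(q,0))
pick_place([.4501,-.005],[.6683,-.0301],.052,0,-.02,60)
cv2.imwrite("pics/w2.png",snapshot("wrist"))
E
```

```text
[[ 0.4297 -0.1824  0.054 ]
 [ 0.4279 -0.1535  0.054 ]
 [ 0.4673 -0.1579  0.054 ]
 [ 0.468  -0.1845  0.054 ]] [ 0.44823421 -0.16955901  0.054     ]
grip 0.26 58.56455147266388
held 0.258 58.9431756734848 [ 0.49  0.16 -3.54]
down 0.004 4.3 [ 0.6684 -0.0301  0.1107]
t 11.4667
```

View pics/w2.png

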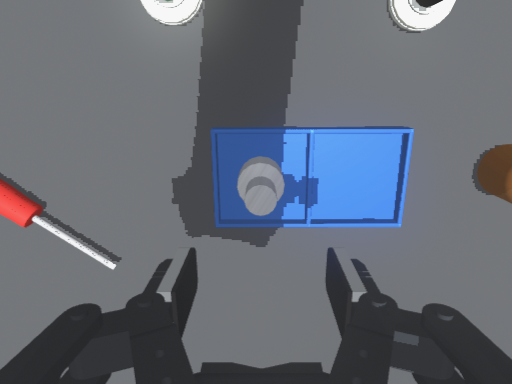

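The steel weight stands upright and centred in the left-hand (-y) blue bay, at (262,185). Next are the brass weight and both holders.

```bash
python3 - <<'E'
from h import *
import cv2
pick_place([.440,.1615],[.670,.0538],.052,0,-.02,60)
a=snapshot("wrist")
pick_place([.525,.0955],[.495,-.4142],.040,0,.118,40)
b=snapshot("wrist")
pick_place([.5173,-.0965],[.4852,-.3308],.040,0,.118,40)
c=snapshot("wrist")
r=lambda m:cv2.resize(m,(400,300))
cv2.imwrite("pics/w3.png",cv2.vconcat([cv2.hconcat([r(a),r(b)]),cv2.hconcat([r(c),r(snapshot("side"))])]))
E
```

```text
grip 0.264 58.49259316921234
held 0.264 58.900213837623596 [-0.19 -0.14 -4.21]
down 0.004 5.58 [0.6701 0.0538 0.1108]
t 20.8167
grip 0.225 38.966134786605835
held 0.227 39.033796191215515 [ 0.34  0.59 -1.43]
down 0.005 1.34 [ 0.4949 -0.4142  0.0989]
t 30.85
grip 0.222 38.96063446998596
held 0.224 39.048646688461304 [-0.68  0.23 -2.04]
down 0.004 4.28 [ 0.4853 -0.3309  0.0986]
t 40.4667
```

View pics/w3.png

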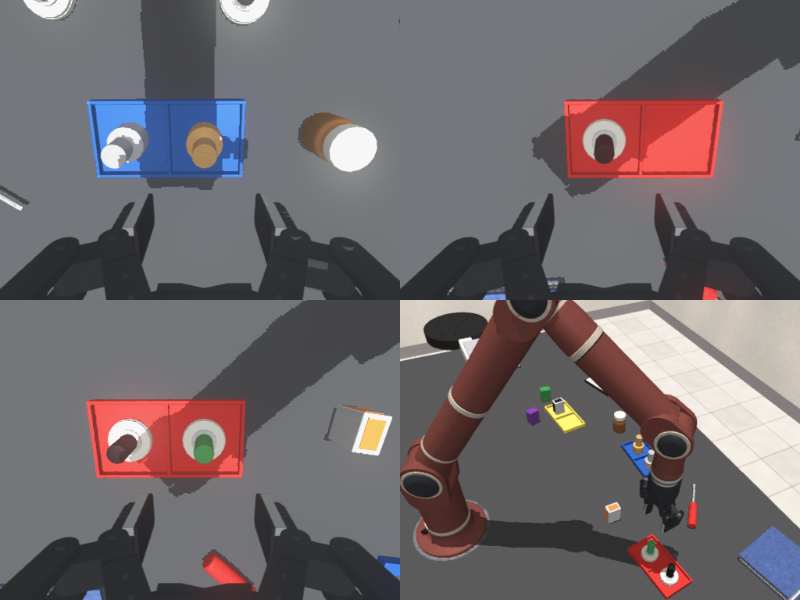

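Brass is in the +y blue bay, black in the -y red bay and green in the +y red bay, all upright. Before gripping the jaw I'll take a close look for its yaw.

```bash
python3 - <<'E'
from h import *
import cv2
arm.movep([.41,-.17,.23],quat(0)) if arm.ik([.41,-.17,.23],quat(0)) is not None else arm.movep([.448,-.17,.23],quat(0))
print(arm.read_tool_pos())
ci=wristinfo(); im=snapshot("wrist")
m=cv2.inRange(cv2.cvtColor(im,cv2.COLOR_BGR2HSV),(10,110,170),(28,255,255))
cs=max(cv2.findContours(m,0,1)[0],key=cv2.contourArea); r=cv2.minAreaRect(cs); print(r)
q=np.array([back(ci,k,.054) for k in cv2.boxPoints(r)]); print(q.round(4),q.mean(0))
w=np.array([back(ci,k[0],.054)[:2]*1000 for k in cs],np.float32); print(cv2.minAreaRect(w))
cv2.imwrite("pics/w4.png",im)
E
```

```text
[ 0.41087534 -0.17101494  0.22996586]
((261.0, 238.5), (33.0, 22.0), 90.0)
[[ 0.4342 -0.1794  0.054 ]
 [ 0.4342 -0.162   0.054 ]
 [ 0.4633 -0.1617  0.054 ]
 [ 0.4633 -0.1797  0.054 ]] [ 0.44877223 -0.1707142   0.054     ]
((448.7747802734375, -170.75634765625), (17.600379943847656, 29.29339027404785), 89.3924560546875)
```

View pics/w4.png

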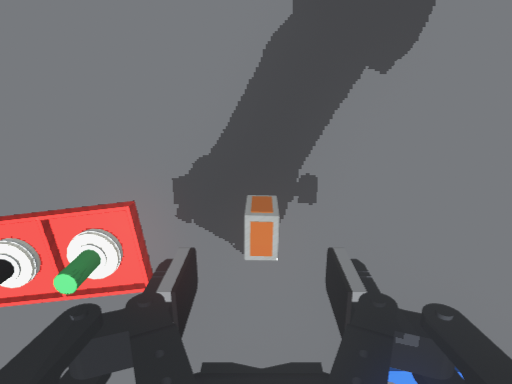

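The jaw stands square to the world axes, with its orange patch at (261,238), giving position (.4488,-.1708). I'll pick it up now.

```bash
python3 - <<'E'
from h import *
import cv2
pick_place([.4488,-.1708],[.5058,.3002],.036,0,.092,50,op=.6)
a=snapshot("wrist")
arm.movep([.45,.1,.33],quat(0))
r=lambda m:cv2.resize(m,(400,300))
t=snapshot("top")[130:250,130:430]
cv2.imwrite("pics/w5.png",cv2.vconcat([cv2.hconcat([r(a),r(snapshot("side"))]),cv2.resize(t,(800,300))]))
E
```

```text
grip 0.32 49.822057485580444
held 0.319 49.23485219478607 [-0.54 -0.26 -1.6 ]
down 0.004 7.03 [0.5059 0.3002 0.0947]
t 50.9583
```

View pics/w5.png

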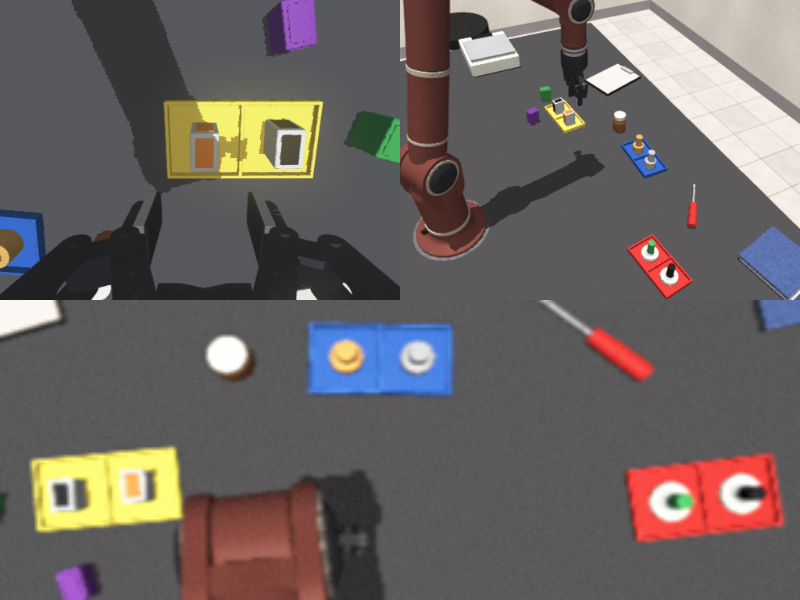

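All five things stand upright in their own bays: the jaw is next to the stored one at (205,150), the weights are in blue and the holders in red. The stored jaw and the jar haven't moved, so I'm handing in.

```bash
python3 -c "
from h import *
print(ticket.finish_job(),arm.read_time())"
```

```text
the job is handed in; nothing more can be done
the job is handed in; nothing more can be done
```

The job is handed in: both weights are in the blue tray, both holders in the red tray and the orange-marked jaw in the yellow tray's -y bay, all upright in the last pictures, with the stored jaw and jar undisturbed. It had taken about 51 s when the jaw was set down.

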